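# Pack up the folding pendant screen of a jewellery stall

## Robot

A 6-joint arm with a two-finger parallel gripper is mounted at the origin on the work surface. World frame = base frame: x ahead of the robot, y to its left, z up, the work surface at z = 0. Lengths are in m, angles in degrees, forces in N, time in s.
With the tool pointing down it reaches from about 0.425 to 1.125 m from the base axis. Payload 14.9 kg.
Tool frame: the origin (TCP) lies on the centre line of the jaws, within the pads' length; the fingertips stand arm.tip_extent ahead of it and the grasp point (between the pads) lies 11 mm behind it (arm.tip_extent is the distance from the TCP to the fingertips, in m); z points along the fingers, y is the direction in which the jaws open and shut (so a half turn about z gives the same grasp; the last joint's range is limited). The gripper opens to 91 mm and grips with 3 to 60 N. Pads are 32 mm wide; open, the fingers measure 118 mm over their backs; the gripper's body (76 mm by 178 mm) begins 60 mm behind the grasp point.
Start: joints at [-73.356, 21.709, 99.362, -0, 58.929, -1.908], TCP at [0.223, -0.664, 0.222] pointing down, gripper open.
Joint ranges: [-158.91, 158.91], [-42.39, 125.64], [0.06, 152.35], [-60.88, 240.88], [17.5, 164.5], [-176.32, 176.32]. Speed limits (degrees/s): [108.29, 108.29, 136.94, 180, 180, 180].

## Interface

Orientations are given as [roll, pitch, yaw] about the fixed x, y, z axes, in that order (R = Rz(yaw) Ry(pitch) Rx(roll)).
In Python, from plant import arm, grab_frame gives the robot as it stands.
- The arm moves only by the tool jog_arm, never from a script. Its argument "commands" is one flat list of numbers, 7 for each row, row after row: the shift along the tool's x, y, z in mm, then the turn, a rotation vector about the tool's x, y, z in rad, then the closure, from 0 (fully open) to 1 (shut). A call has 1 to 12 rows; each row shifts and turns the pose as measured when the row begins, along the tool's axes as they then stand; what a row does not reach is not made up. A row lasts 1/10 s, in which the tool goes at most 50 mm and 8.59 degrees, less where a joint would pass 70% of its speed; a pose out of reach is approached as far as the arm can. A call with a gripper value outside its range is refused whole. The fingers move at their own pace and stop on an object; the grip force is fixed at half the most. Time passes only in rows, so rows that do not move let the fingers close. It gives the time, the measured TCP pose, the force and the opening at its end, in the units of the state.
- arm.state(): the state, without advancing time (a new reading comes with each control period).
- grab_frame(name): name is "scene" or "top" or "wrist"; returns a dict with "frame" (420x560x3 uint8, red, green, blue), "fovy" (degrees; the focal length in pixels is half the picture's height over the tangent of half this angle, whatever the lens; pixels are square), "cx", "cy" (the principal point, pixels), "cam_to_world" (4x4, takes a point from camera to world coordinates); the wrist camera has in their place "mount" (4x4, takes a point from camera to tool coordinates, whose origin is the TCP and whose axes are the flange's). Camera axes: x right, y down, z forward; pixel columns grow to the right and rows downward; lengths in m; the calibration is good to about 2 mm. A picture is of the moment at which its call begins: read the wrist's pose just before it. There is no depth.
- arm.sign_off(): hands the job in, once; it reports no verdict.
The state is a dict: "time": time; "joints": joint angles; "qd": joint speeds; "effort": joint torques, N m; "position": TCP position; "tcp_rot": TCP orientation; "ft_force": force on the tool from outside, world axes, zero at the start; "torque": the same for the moment, N m; "opening": opening from 0.0 (shut) to 1.0 (fully open).
Only numpy, scipy, OpenCV 4.12 (cv2) and the standard library are available. Lean on these libraries where they do the work, as an engineer would, in place of code of your own. Each camera call takes 0.05 s, during which the arm holds its last target. There are 200 camera calls.

## Task

Pack up the pendant display: stand every ring box that is set out in front of the screen upright in the white tray, one to a compartment, and fold the screen flat - first the end leaf onto the left leaf, then that pair against the back leaf, then the right leaf over them. Last, swing the brass hasp all the way over its staple, and leave the rest of the stall as it is.

Things in the scene. Friction and masses are not known exactly. Their poses are not given: they have to be found in the camera images.
- screen: fixed back leaf of the folding pendant screen, on a flat steel foot; origin on the table under its middle; 160 mm long along y, display side to -x. All leaves: linen boards in dark wood frames, 10 mm thick, top edge 90 mm above the table. Folded stack, back to front: back, end, left, right leaf, 4 mm apart, 52 mm in all; a leaf folded out of turn blocks the others. z up
- left_leaf (a joint): angle of the left leaf (131 mm long; stiff hinge at left_hinge, on the back leaf's +y end; about 0.2 N m, stays where left): 0 = folded along the back leaf, pointing to the screen's -y; grows as it swings out clockwise seen from above; 1.57 = straight forward (-x); stop at 2.45
- end_leaf (a joint): angle of the end leaf (118 mm long; hinge at end_hinge on the left leaf's far end; friction about 0.06 N m, stays where left): 0 = folded on the left leaf's display side; grows as it swings out clockwise seen from above; 3.14 would be in line with the left leaf; stop at 2.9
- right_leaf (a joint): angle of the right leaf (153 mm long; stiff hinge at right_hinge, on the back leaf's -y end; about 0.25 N m, stays where left): 0 = folded in front of the stack, pointing to the screen's +y; grows as it swings out counter-clockwise seen from above; 1.57 = straight forward (-x); stop at 2.6
- hasp (a joint): angle of the brass hasp (hinge at hasp_hinge on the right leaf's free end; friction 0.02 N m): 0 = strap back across the ends of the folded leaves, pointing to the screen's +x, its slot over the staple on the back leaf's left end; grows as it swings out counter-clockwise seen from above; stop at 2.6. Strap 58 mm long, 18 mm high, 70 to 88 mm above the table
- left_knob (a point): left leaf's brass knob: upright round post 12 mm thick on its top edge, 90 to 130 mm above the table, 126 mm from left_hinge; this point is on its axis, 115 mm above the table, where to pinch it from above. Moves with the leaf
- end_knob (a point): the same kind of knob on the end leaf (12 mm thick, 90 to 130 mm high), 70 mm from end_hinge; point on its axis, 115 mm above the table
- right_knob (a point): the same kind of knob on the right leaf (12 mm thick, 90 to 130 mm high), 137 mm from right_hinge; point on its axis, 115 mm above the table
- hasp_pin (a point): the hasp's finger pin: an upright brass pin 10 mm thick on the strap, reaching up to 130 mm above the table, 52 mm from hasp_hinge; this point is on its axis, 115 mm above the table
- left_hinge (a point): hinge axis of the left leaf, 115 mm above the table; fixed to the screen, 14 mm in front of (-x) and 80 mm left of (+y) the screen's origin
- end_hinge (a point): hinge axis of the end leaf, 115 mm above the table; moves with the left leaf, 138 mm from left_hinge
- right_hinge (a point): hinge axis of the right leaf, 115 mm above the table; fixed to the screen, 21 mm in front of and 80 mm right of (-y) its origin
- hasp_hinge (a point): hinge axis of the hasp, 115 mm above the table; moves with the right leaf, 167 mm from right_hinge
- tray: white stock tray, 172 x 172 mm outside, fixed on the table, with a cross of walls making four compartments 80 x 80 mm whose middles lie 42 mm to either side of the tray's middle in its x and y. Floor 4 mm thick, walls 4 mm thick, their tops 14 mm above the table. Origin: under the middle of the tray
- box_navy: navy blue ring box with a gold seam, 44 (x) x 52 (y) x 36 mm high, about 70 g; origin in the middle of its underside, z up. It may be absent
- box_wine: wine red ring box with a gold seam, 44 (x) x 52 (y) x 36 mm high, about 70 g; origin in the middle of its underside, z up. It may be absent
- box_green: dark green ring box with a gold seam, 44 (x) x 52 (y) x 36 mm high, about 70 g; origin in the middle of its underside, z up. It may be absent
- box_black: black ring box with a gold seam, 44 (x) x 52 (y) x 36 mm high, about 70 g; origin in the middle of its underside, z up. It may be absent
- bead_bowl: large glass bowl of gold beads, 100 mm across, 70 mm high; belongs to the stall and stays where it is; origin under its middle
- small_bowl: small glass bowl of gold beads, 80 mm across, 58 mm high; belongs to the stall and stays where it is; origin under its middle
- bead_jar: gold bead jar with a gold cap, 44 mm across, 60 mm high; belongs to the stall and stays where it is; origin under its middle
- calculator: dark desk calculator, 75 x 125 x 16 mm; belongs to the stall and stays where it is; origin under its middle
- loupe: jeweller's loupe, 34 mm across, 22 mm high; belongs to the stall and stays where it is; origin under its middle
- pliers: red-handled jewellery pliers, 115 mm long, lying; belongs to the stall and stays where it is; origin under its middle
Mind the look-alikes: they are no part of the job. Leave any orange or purple look-alike of the box_green alone.

How it is judged:
By the outcome, as a careful person would: the job done as asked, in the order asked, and still so for the second after the job is handed in, with the robot touching nothing.
Of box_navy, box_wine, box_green, box_black only 2 to 4 are there at a start; the rules pass over those that are not, and their reading is None.
At some moment in a run one of box_navy, box_wine, box_green, box_black may be knocked a few centimetres aside while the robot is not near it.
Once in a run the grip may slacken for a moment while it holds something.
It also fails if it takes over 210 s, if anything falls off the work surface, if the arm or the gripper's body presses on something with over 40 N, if the wrist force passes 120 N, or if a joint passes its speed limit or range.

## Working session

There is one attempt and no reset: what is moved stays moved. The work goes in short steps, Python scripts to look and compute and a tool call to move; the robot and the scene stay as the last step left them, time stands still between calls to the robot, and variables do not carry over. Pictures are saved under pics/ and viewed, about 12 in all and at most 16, crops included, and the job is handed in when it is done.

Besides the shell and the picture viewer there is one more tool, called after "Call:" as name(argument=value, ...) on one line, values as JSON. jog_arm: Moves the arm, as the interface text tells. Its arguments: {"type":"object","properties":{"commands":{"type":"array","items":{"type":"number"}}},"required":["commands"]}

```bash
ls; mkdir -p pics
cat > h.py <<'E'
import numpy as np, cv2, json
from plant import arm, grab_frame
def ray(g,u,v,T=None):
    f=g["frame"].shape[0]/2/np.tan(np.radians(g["fovy"])/2)
    d=np.array([(u-g["cx"])/f,(v-g["cy"])/f,1.])
    T=g["cam_to_world"] if T is None else T
    T=np.array(T); return T[:3,3],T[:3,:3]@d
def onz(g,u,v,z,T=None):
    o,d=ray(g,u,v,T); return o+d*(z-o[2])/d[2]
def proj(g,p,T=None):
    T=np.array(g["cam_to_world"] if T is None else T); q=T[:3,:3].T@(np.array(p)-T[:3,3])
    f=g["frame"].shape[0]/2/np.tan(np.radians(g["fovy"])/2)
    return np.array([g["cx"]+f*q[0]/q[2],g["cy"]+f*q[1]/q[2]])
def save(g,n,crop=None,s=1):
    im=g["frame"][:,:,::-1]
    if crop: a,b,c,d=crop; im=im[b:d,a:c]
    cv2.imwrite("pics/"+n,cv2.resize(im,None,fx=s,fy=s,interpolation=cv2.INTER_CUBIC))
E
python3 - <<'E'
from h import *
s=arm.state(); print(s, arm.tip_extent)
for n in("scene","top"):
    g=grab_frame(n); save(g,n+"0.png",None,1.4); print(n,g["fovy"],g["cx"],g["cy"],np.round(g["cam_to_world"],3).tolist())
    np.save(n+"0.npy",g,allow_pickle=True)
g=grab_frame("wrist");print(g["fovy"],g["cx"],g["cy"],np.round(g["mount"],3).tolist())
E
```

```text
pics
{'time': 0.0, 'joints': array([-7.33552545e+01,  2.17397078e+01,  9.93958078e+01,  6.61101568e-04,
        5.89289734e+01, -1.90777666e+00]), 'qd': array([ 0.00092894, -0.00602995,  0.01455234,  0.06246889,  0.08644997,
        0.08072496]), 'effort': array([ 7.13383315e-05, -7.63731694e+01, -4.34366190e+01,  6.50775433e-02,
        4.24628682e-02, -1.06325799e-04]), 'position': array([ 0.2226077 , -0.66324492,  0.22127198]), 'tcp_rot': array([-1.79935566e+02, -2.71244772e-03,  1.85521792e+01]), 'ft_force': array([0.53800089, 0.13926824, 1.06806432]), 'torque': array([ 0.0296261 ,  0.01220868, -0.05321921]), 'opening': 1.00087595920501} 0.008
scene 54.59343666605673 283.2364076016852 206.85505990995566 [[0.58, 0.522, -0.625, 1.122], [0.814, -0.355, 0.459, -0.418], [0.018, -0.775, -0.631, 0.681], [0.0, 0.0, 0.0, 1.0]]
top 47.68845042812076 271.5224944767994 208.68085480492346 [[-0.095, -0.969, 0.228, 0.316], [-0.995, 0.092, -0.023, 0.023], [0.001, -0.229, -0.973, 1.12], [0.0, 0.0, 0.0, 1.0]]
62.64133815105732 277.2893032618343 205.04105438513474 [[-0.001, -0.96, -0.279, 0.08], [1.0, -0.0, -0.001, -0.001], [0.001, -0.279, 0.96, -0.162], [0.0, 0.0, 0.0, 1.0]]
```

View pics/top0.png

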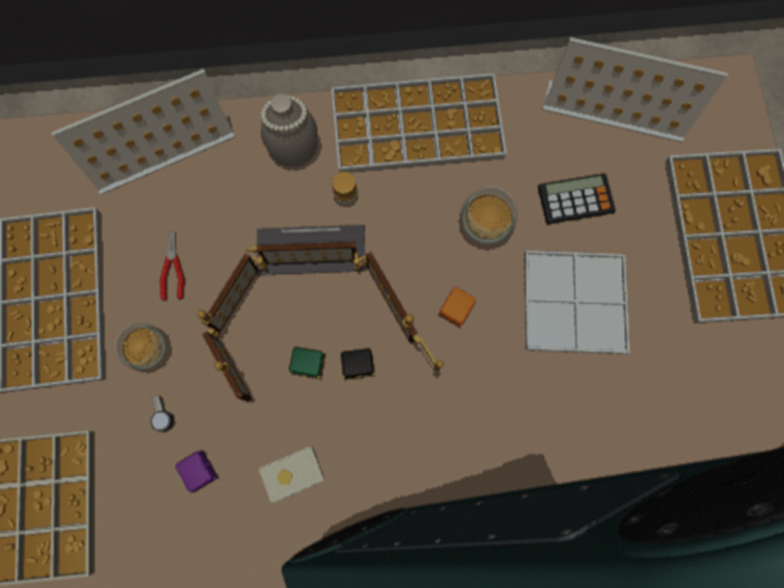

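View pics/scene0.png

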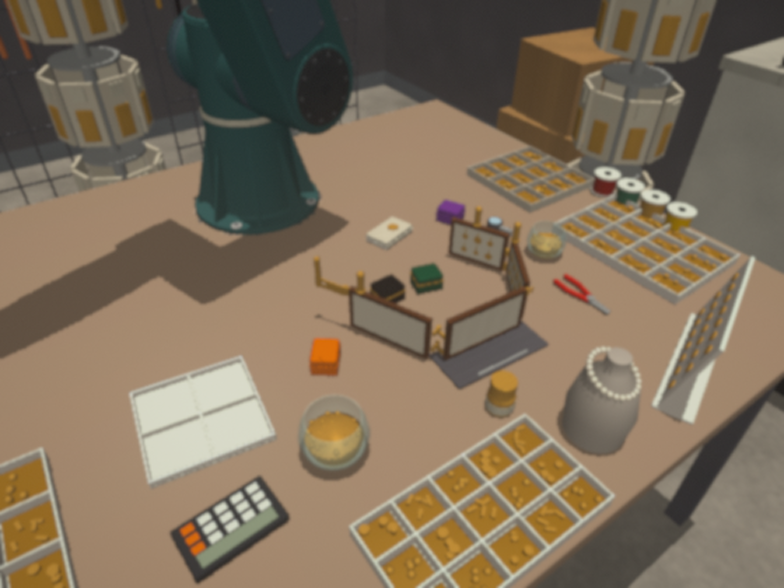

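Top view: green box at (307,362) and black box at (357,363), in front of the screen. Look-alikes are orange (457,305) and purple (195,471); the cream card (290,475) is not a box. The tray is at (577,302). I'll confirm the choice in one close crop.

Run:
```python
from h import *
g=np.load("top0.npy",allow_pickle=True).item()
save(g,"top_crop.png",(130,150,330,300),4)
hsv=cv2.cvtColor(g["frame"],cv2.COLOR_RGB2HSV)
def rect(m,name,z,roi):
    k=np.zeros_like(m);a,b,c,d=roi;k[b:d,a:c]=m[b:d,a:c]
    n,l,s,ce=cv2.connectedComponentsWithStats(k)
    i=1+np.argmax(s[1:,4]);c=cv2.findContours((l==i).astype('uint8'),0,2)[0][0]
    r=cv2.minAreaRect(c);P=np.array([onz(g,*p,z)[:2] for p in cv2.boxPoints(r)])
    e=P[1]-P[0];e2=P[2]-P[1]
    print(name,s[i,4],np.round(r[0],1),"ctr",np.round(P.mean(0),4),"sides",np.round([np.linalg.norm(e),np.linalg.norm(e2)],4),"ang",np.round(np.degrees([np.arctan2(e[1],e[0]),np.arctan2(e2[1],e2[0])]),1))
h,s,v=cv2.split(hsv)
print(hsv[258,219],hsv[259,255],hsv[265,238])
rect(((h>50)&(h<95)&(s>90)).astype('uint8'),"green",.036,(195,235,240,280))
rect(((v<60)).astype('uint8'),"black",.036,(238,240,275,280))
rect(((s<60)&(v>130)).astype('uint8'),"tray",.014,(365,170,460,260))
```

```text
[ 74 123  83] [10 19 41] [ 15  77 122]
green 381 [218.6 258.4] ctr [0.4648 0.1291] sides [0.0411 0.0497] ang [ -14.  -105.8]
black 413 [254.9 259.5] ctr [0.4544 0.0467] sides [0.05   0.0449] ang [ -87.8 -177.7]
tray 4612 [412.5 215. ] ctr [ 0.5289 -0.3363] sides [0.1772 0.1765] ang [-95.4 169.6]
```

View pics/top_crop.png

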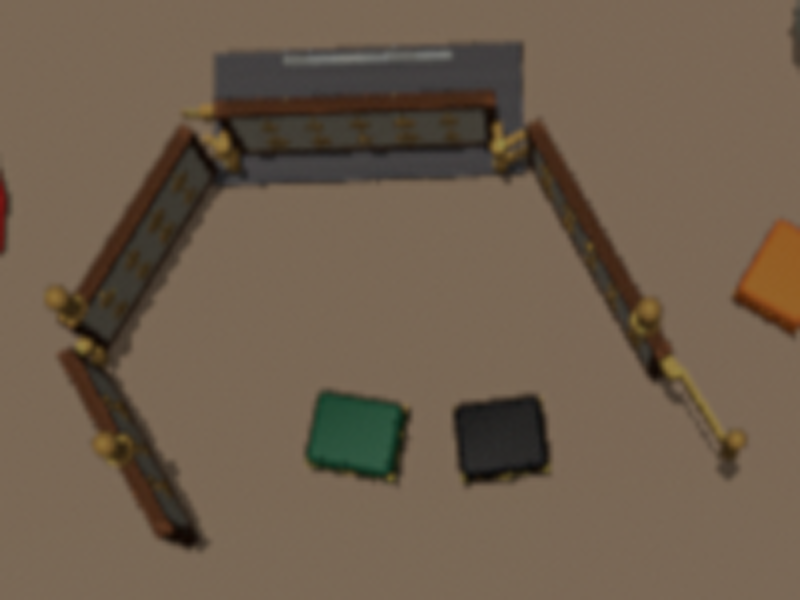

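The crop confirms a green box at crop (355,432) and a black one at (502,437), both with gold seams. The knobs are at: left (62,300), end (107,442), right (648,310), hasp pin (735,438).

Run:
```python
from h import *
g=np.load("top0.npy",allow_pickle=True).item(); s=np.load("scene0.npy",allow_pickle=True).item()
F=lambda u,v,z:onz(g,130+u/4,150+v/4,z)
K={n:F(*p,.128) for n,p in dict(left=(60,298),end=(107,443),right=(648,312),pin=(735,438)).items()}
for n,p in K.items(): print(n,np.round(p[:2],4),"in scene disp",np.round(proj(s,p)*1.4))
a=F(212,106,.09)[:2];b=F(497,97,.09)[:2];print("back top ends",a,b)
foot=np.array([F(*p,.003)[:2] for p in((216,55),(522,43),(526,178),(218,187))]);print("foot",foot.round(4))
# screen axes: y dir from b to a
yd=(a-b)/np.linalg.norm(a-b);xd=np.array([yd[1],-yd[0]])
mid=(a+b)/2; print("len",np.linalg.norm(a-b),"yaw",np.degrees(np.arctan2(xd[1],xd[0])))
for off in (0,.005):
    O=mid+off*xd
    LH=O-.014*xd+.08*yd; RH=O-.021*xd-.08*yd
    print("O",O,"LH",LH,"RH",RH,"dL",np.linalg.norm(K['left'][:2]-LH),"dR",np.linalg.norm(K['right'][:2]-RH), "L-EH?")
```

```text
left [0.5392 0.2709] in scene disp [515. 223.]
end [0.4596 0.2491] in scene disp [476. 207.]
right [ 0.502  -0.0395] in scene disp [358. 271.]
pin [ 0.431  -0.0778] in scene disp [315. 257.]
back top ends [0.65037137 0.19102411] [0.64038741 0.03015937]
foot [[0.7112 0.201 ]
 [0.7011 0.0123]
 [0.6149 0.0177]
 [0.627  0.2043]]
len 0.16117425854747994 yaw -3.5514659249584293
O [0.64537939 0.11059174] LH [0.63636188 0.19130534] RH [0.61946411 0.03204622] dL 0.12559158470424844 dR 0.13757875735800487 L-EH?
O [0.65036979 0.11028202] LH [0.64135228 0.19099561] RH [0.62445451 0.0317365 ] dL 0.12968149303513554 dR 0.14170835800981957 L-EH?
```

```bash
cat >> h.py <<'E'
from scipy.spatial.transform import Rotation as Rn
def plan(*wps, start=None):
    """wps: (x,y,z,yaw,n) -> per-row tool-frame shift mm and z turn rad, tool pointing down"""
    s=arm.state(); R0=Rn.from_euler('xyz',s["tcp_rot"],degrees=True); p=s["position"]
    print("at",p.round(4),s["tcp_rot"].round(2),"open",round(s["opening"],3),"t",round(s["time"],2),"F",s["ft_force"].round(1))
    for x,y,z,yaw,n in wps:
        R1=Rn.from_euler('xyz',[180,0,yaw],degrees=True)
        rv=(R0.inv()*R1).as_rotvec()/n; d=(np.array([x,y,z])-p)/n
        for i in range(n):
            t=R0.inv().apply(d)*1000; print(" ",t.round(1).tolist(),rv.round(3).tolist()); R0=R0*Rn.from_rotvec(rv)
        p=np.array([x,y,z]);R0=R1
E
python3 - <<'E'
from h import *
g=np.load("top0.npy",allow_pickle=True).item()
h,s,v=cv2.split(cv2.cvtColor(g["frame"],cv2.COLOR_RGB2HSV))
m=((s<60)&(v>130)).astype('uint8');k=np.zeros_like(m);k[170:260,365:460]=m[170:260,365:460]
k=cv2.morphologyEx(k,cv2.MORPH_CLOSE,np.ones((7,7)))
c=max(cv2.findContours(k,0,2)[0],key=cv2.contourArea);q=cv2.approxPolyDP(cv2.convexHull(c),6,True)[:,0]
P=np.array([onz(g,*p,.014)[:2] for p in q]);print(q.tolist(),P.round(4).tolist(),P.mean(0))
for i in range(len(P)):
    e=P[(i+1)%len(P)]-P[i];print(np.linalg.norm(e).round(4),np.degrees(np.arctan2(e[1],e[0])).round(1))
plan((.48,-.33,.24,60,8),(.456,.047,.2,92,8))
E
```

```text
[[376, 179], [445, 182], [449, 251], [378, 248]] [[0.6243, -0.2624], [0.6009, -0.4278], [0.4339, -0.4071], [0.4567, -0.2425]] [ 0.52894541 -0.33496974]
0.1671 -98.0
0.1683 172.9
0.1662 82.1
0.1688 -6.8
at [ 0.2226 -0.6634  0.2215] [-179.96   -0.     18.55] open 1.002 t 0.15 F [ 0.2 -0.8  0.2]
  [43.8, -29.3, -2.3] [-0.0, -0.0, -0.09]
  [46.2, -25.2, -2.3] [-0.0, -0.0, -0.09]
  [48.3, -20.9, -2.3] [-0.0, -0.0, -0.09]
  [50.0, -16.5, -2.3] [-0.0, -0.0, -0.09]
  [51.3, -11.9, -2.3] [-0.0, -0.0, -0.09]
  [52.1, -7.2, -2.3] [-0.0, -0.0, -0.09]
  [52.6, -2.5, -2.3] [-0.0, -0.0, -0.09]
  [52.6, 2.3, -2.3] [-0.0, -0.0, -0.09]
  [39.3, -26.2, 5.0] [-0.0, 0.0, -0.07]
  [41.0, -23.4, 5.0] [-0.0, 0.0, -0.07]
  [42.6, -20.4, 5.0] [-0.0, 0.0, -0.07]
  [43.9, -17.4, 5.0] [-0.0, 0.0, -0.07]
  [45.0, -14.3, 5.0] [-0.0, 0.0, -0.07]
  [45.9, -11.1, 5.0] [-0.0, 0.0, -0.07]
  [46.6, -7.9, 5.0] [-0.0, 0.0, -0.07]
  [47.0, -4.6, 5.0] [-0.0, 0.0, -0.07]
```

Call:
jog_arm(commands=[44,-29,-2,0,0,-0.09,0,46,-25,-2,0,0,-0.09,0,46,-20,-2,0,0,-0.09,0,47,-16,-2,0,0,-0.09,0,48,-12,-2,0,0,-0.09,0,49,-7,-2,0,0,-0.09,0,49,-2,-2,0,0,-0.09,0,49,2,-2,0,0,-0.09,0])

```text
time: 0.95
position: [0.4633, -0.3425, 0.2361]
tcp_rot: [-179.9, -0.0, 60.9]
ft_force: [0.5, -0.3, -0.0]
opening: 1.0
```

Run:
```python
from h import *
plan((.456,.047,.2,92,10))
```

```text
at [ 0.4633 -0.3425  0.2361] [-1.7992e+02 -4.0000e-02  6.0900e+01] open 1.0 t 0.95 F [ 0.5 -0.3 -0. ]
  [33.7, -19.6, 3.7] [-0.0, -0.0, -0.054]
  [34.7, -17.7, 3.7] [-0.0, -0.0, -0.054]
  [35.6, -15.8, 3.6] [-0.0, -0.0, -0.054]
  [36.4, -13.9, 3.6] [-0.0, -0.0, -0.054]
  [37.1, -11.9, 3.6] [-0.0, -0.0, -0.054]
  [37.7, -9.8, 3.6] [-0.0, -0.0, -0.054]
  [38.2, -7.8, 3.6] [-0.0, -0.0, -0.054]
  [38.5, -5.7, 3.6] [-0.0, -0.0, -0.054]
  [38.8, -3.6, 3.6] [-0.0, -0.0, -0.054]
  [38.9, -1.5, 3.6] [-0.0, -0.0, -0.054]
```

Tracking is good. Next I'll move over the black box and look with the wrist camera.

Call:
jog_arm(commands=[34,-20,4,0,0,-0.054,0,35,-18,4,0,0,-0.054,0,36,-16,4,0,0,-0.054,0,36,-14,4,0,0,-0.054,0,37,-12,4,0,0,-0.054,0,38,-10,4,0,0,-0.054,0,38,-8,4,0,0,-0.054,0,39,-6,4,0,0,-0.054,0,39,-4,3,0,0,-0.054,0,39,-2,3,0,0,-0.054,0,0,0,0,0,0,0,0])

```text
time: 2.05
position: [0.4484, 0.0679, 0.1973]
tcp_rot: [179.9, -0.0, 93.6]
ft_force: [0.7, -0.1, 0.3]
opening: 0.999
```

```bash
cat >> h.py <<'E'
def wrist():
    s=arm.state(); g=grab_frame("wrist"); T=np.eye(4)
    T[:3,:3]=Rn.from_euler('xyz',s["tcp_rot"],degrees=True).as_matrix(); T[:3,3]=s["position"]
    g["cam_to_world"]=T@np.array(g["mount"]); return g
def blob(g,m,z,near=None,mina=150):
    n,l,st,ce=cv2.connectedComponentsWithStats(m.astype('uint8'))
    for i in range(1,n):
        if st[i,4]<mina: continue
        c=cv2.findContours((l==i).astype('uint8'),0,2)[0][0]; r=cv2.minAreaRect(c)
        P=np.array([onz(g,*p,z)[:2] for p in cv2.boxPoints(r)])
        if near is not None and np.linalg.norm(P.mean(0)-near)>.06: continue
        e=P[1]-P[0];f=P[2]-P[1]
        print(st[i,4],np.round(r[0],1),"ctr",P.mean(0).round(4),"sides",np.linalg.norm(e).round(4),np.linalg.norm(f).round(4),"ang",np.degrees([np.arctan2(e[1],e[0]),np.arctan2(f[1],f[0])]).round(1))
E
python3 - <<'E'
from h import *
g=wrist(); save(g,"w1.png",None,1.2)
h,s,v=cv2.split(cv2.cvtColor(g["frame"],cv2.COLOR_RGB2HSV))
print("green");blob(g,(h>50)&(h<95)&(s>80),.036,mina=800)
print("black");blob(g,(v<55)&(s<110),.036,mina=800)
plan()
E
```

```text
green
2428 [301.1 123.3] ctr [0.4669 0.1327] sides 0.0486 0.0406 ang [ 73.7 -14.9]
black
1458 [284.4 208.2] ctr [0.4572 0.0509] sides 0.0499 0.0404 ang [91.1  1.6]
55544 [279.5 323.5] ctr [ 0.4621 -0.0898] sides 0.2468 0.5563 ang [81.   3.5]
at [0.4486 0.0665 0.1974] [ 1.7991e+02 -1.0000e-02  9.3520e+01] open 1.001 t 2.1 F [-0.6 -0.   0.2]
```

View pics/w1.png

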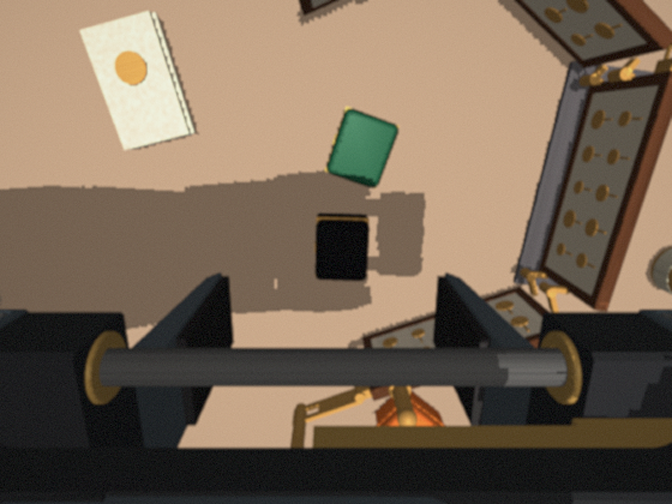

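Wrist view: black box at disp (342,248), green at (362,147), matching the top-view measurements. I'll grasp black.

Call:
jog_arm(commands=[-9,3,10,0,0,0.02,0,-9,3,25,0,0,0.02,0,0,0,35,0,0,0,0,0,0,35,0,0,0,0,0,0,35,0,0,0,0,0,0,20,0,0,0,0,0,0,10,0,0,0,0,0,0,0,0,0,0,0])

```text
time: 2.9
position: [0.4588, 0.0367, 0.0191]
tcp_rot: [179.7, 0.0, 89.9]
ft_force: [-0.2, -0.8, -0.1]
opening: 1.001
```

Run:
```python
from h import *
plan((.456,.049,.018,91.5,1))
```

```text
at [0.4588 0.0367 0.0191] [1.797e+02 2.000e-02 8.995e+01] open 1.001 t 2.9 F [-0.2 -0.8 -0.1]
  [12.3, -2.8, 1.1] [0.005, 0.001, -0.027]
```

Call:
jog_arm(commands=[10,-2,0,0,0,-0.02,0,0,0,0,0,0,0,0,0,0,0,0,0,0,0.8,0,0,0,0,0,0,0.8,0,0,0,0,0,0,0.8,0,0,0,0,0,0,0.8,0,0,0,0,0,0,0.8,0,0,0,0,0,0,0.8,0,0,0,0,0,0,0.8])

```text
time: 3.8
position: [0.4595, 0.0468, 0.023]
tcp_rot: [179.3, 0.0, 91.1]
ft_force: [-0.8, -0.6, 1.5]
opening: 0.48
```

Call:
jog_arm(commands=[0,0,-15,0,0,0,0.8,0,0,-30,0,0,0,0.8,0,0,-45,0,0,0,0.8,0,0,-45,0,0,0,0.8,0,0,-30,0,0,0,0.8,0,0,0,0,0,0,0.8])

```text
time: 4.4
position: [0.456, 0.0467, 0.1926]
tcp_rot: [179.6, 0.0, 91.1]
ft_force: [0.6, -0.6, -1.4]
opening: 0.476
```

Run:
```python
from h import *
plan((.576,-.299,.19,82.5,10))
```

```text
at [0.456  0.0467 0.1926] [1.7961e+02 3.0000e-02 9.1090e+01] open 0.476 t 4.4 F [ 0.6 -0.6 -1.4]
  [-34.8, 11.3, 0.4] [0.001, 0.0, 0.015]
  [-34.6, 11.9, 0.3] [0.001, 0.0, 0.015]
  [-34.4, 12.4, 0.3] [0.001, 0.0, 0.015]
  [-34.2, 12.9, 0.3] [0.001, 0.0, 0.015]
  [-34.0, 13.4, 0.3] [0.001, 0.0, 0.015]
  [-33.8, 13.9, 0.3] [0.001, 0.0, 0.015]
  [-33.6, 14.4, 0.3] [0.001, 0.0, 0.015]
  [-33.4, 14.9, 0.3] [0.001, 0.0, 0.015]
  [-33.2, 15.4, 0.3] [0.001, 0.0, 0.015]
  [-32.9, 15.9, 0.3] [0.001, 0.0, 0.015]
```

Call:
jog_arm(commands=[-25,9,0,0,0,0.015,0.8,-35,12,0,0,0,0.015,0.8,-35,12,0,0,0,0.015,0.8,-35,13,0,0,0,0.015,0.8,-34,13,0,0,0,0.015,0.8,-34,14,0,0,0,0.015,0.8,-34,14,0,0,0,0.015,0.8,-33,15,0,0,0,0.015,0.8,-33,15,0,0,0,0.015,0.8,-25,12,0,0,0,0.015,0.8,0,0,0,0,0,0,0.8])

```text
time: 5.5
position: [0.5678, -0.2949, 0.1803]
tcp_rot: [-179.8, -0.2, 82.3]
ft_force: [-0.7, -0.5, -0.6]
opening: 0.486
```

Run:
```python
from h import *
g=wrist(); save(g,"w2.png",None,1.2)
plan((.576,-.299,.03,82.5,5))
```

```text
at [ 0.567  -0.2934  0.1799] [-179.74   -0.26   82.29] open 0.481 t 5.55 F [-0.8  0.4 -0.7]
  [-1.0, 2.1, 30.0] [-0.001, -0.001, -0.001]
  [-1.0, 2.0, 30.0] [-0.001, -0.001, -0.001]
  [-0.9, 2.0, 30.0] [-0.001, -0.001, -0.001]
  [-0.9, 2.0, 30.0] [-0.001, -0.001, -0.001]
  [-0.9, 2.0, 30.0] [-0.001, -0.001, -0.001]
```

View pics/w2.png

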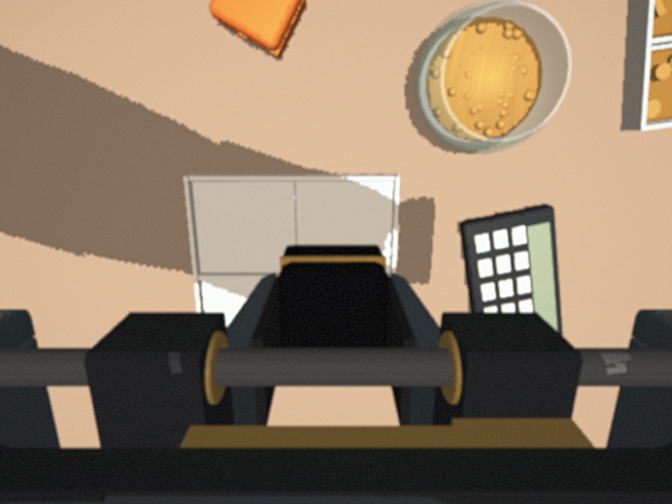

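Box held, hanging straight (disp 332,300). I'll check the tray's near-side corners (187,178) and (399,177) against the top view.

Run:
```python
from h import *
g=wrist()
for u,v in((187,178),(399,177),(198,273),(295,180)): print(onz(g,u/1.2,v/1.2,.014).round(4))
```

```text
[ 0.4581 -0.2368  0.014 ]
[ 0.6238 -0.2585  0.014 ]
[ 0.449  -0.3157  0.014 ]
[ 0.5423 -0.2498  0.014 ]
```

Call:
jog_arm(commands=[-1,2,20,0,0,0,0.8,-1,2,30,0,0,0,0.8,-1,2,35,0,0,0,0.8,0,1,30,0,0,0,0.8,0,1,20,0,0,0,0.8,0,0,8,0,0,0,0.8,0,0,3,0,0,0,0.8])

```text
time: 6.3
position: [0.571, -0.2874, 0.0272]
tcp_rot: [-179.6, -0.4, 82.7]
ft_force: [-4.4, 0.6, 13.3]
opening: 0.48
```

Call:
jog_arm(commands=[0,0,0,0,0,0,0.3,0,0,0,0,0,0,0.3,0,0,0,0,0,0,0.3,0,0,-20,0,0,0,0.2,0,0,-45,0,0,0,0.0,0,0,-50,0,0,0,0,0,0,-50,0,0,0,0,0,0,-20,0,0,0,0,0,0,0,0,0,0,0])

```text
time: 7.2
position: [0.5734, -0.2889, 0.2251]
tcp_rot: [-180.0, -0.2, 82.8]
ft_force: [0.5, 0.4, -1.6]
opening: 0.999
```

Run:
```python
from h import *
g=grab_frame("top")
h,s,v=cv2.split(cv2.cvtColor(g["frame"],cv2.COLOR_RGB2HSV))
blob(g,(h>50)&(h<95)&(s>90),.036,(.466,.13))
plan((.467,.131,.19,78,11))
```

```text
378 [218.6 258.4] ctr [0.4648 0.1292] sides 0.0406 0.05 ang [ -13.2 -104.9]
at [ 0.5731 -0.2887  0.2239] [-179.94   -0.22   82.75] open 1.004 t 7.25 F [ 1.1 -0.8  0.9]
  [36.6, -14.4, 3.2] [-0.0, -0.0, 0.008]
  [36.5, -14.7, 3.2] [-0.0, -0.0, 0.008]
  [36.4, -14.9, 3.2] [-0.0, -0.0, 0.008]
  [36.3, -15.2, 3.2] [-0.0, -0.0, 0.008]
  [36.2, -15.5, 3.2] [-0.0, -0.0, 0.008]
  [36.1, -15.8, 3.2] [-0.0, -0.0, 0.008]
  [35.9, -16.0, 3.1] [-0.0, -0.0, 0.008]
  [35.8, -16.3, 3.1] [-0.0, -0.0, 0.008]
  [35.7, -16.6, 3.1] [-0.0, -0.0, 0.008]
  [35.6, -16.8, 3.1] [-0.0, -0.0, 0.008]
  [35.4, -17.1, 3.1] [-0.0, -0.0, 0.008]
```

Call:
jog_arm(commands=[30,-12,3,0,0,0.011,0,37,-15,3,0,0,0.011,0,37,-15,3,0,0,0.011,0,36,-15,3,0,0,0.011,0,36,-16,3,0,0,0.011,0,36,-16,3,0,0,0.011,0,36,-16,3,0,0,0.011,0,36,-16,3,0,0,0.011,0,36,-17,3,0,0,0.011,0,30,-17,3,0,0,0.011,0,20,-10,3,0,0,0.011,0,0,0,0,0,0,0,0])

```text
time: 8.45
position: [0.4651, 0.119, 0.177]
tcp_rot: [-179.0, 0.0, 75.3]
ft_force: [-0.2, -0.6, 0.4]
opening: 1.002
```

Run:
```python
from h import *
g=wrist()
h,s,v=cv2.split(cv2.cvtColor(g["frame"],cv2.COLOR_RGB2HSV))
blob(g,(h>50)&(h<95)&(s>80),.036,mina=800)
plan((.467,.132,.018,75.5,1))
```

```text
2435 [279. 180.] ctr [0.4681 0.1337] sides 0.0403 0.0493 ang [ -14.6 -103.6]
at [0.4653 0.1181 0.177 ] [-1.790e+02  2.000e-02  7.532e+01] open 0.999 t 8.5 F [-0.5  0.1  0.7]
  [14.0, 0.9, 159.0] [-0.017, 0.0, -0.003]
```

Call:
jog_arm(commands=[7,0,15,-0.017,0,0,0,7,0,30,0,0,0,0,0,0,35,0,0,0,0,0,0,35,0,0,0,0,0,0,25,0,0,0,0,0,0,15,0,0,0,0,0,0,2,0,0,0,0,0,0,0,0,0,0,0])

```text
time: 9.3
position: [0.4686, 0.1259, 0.0113]
tcp_rot: [-179.9, 0.1, 75.2]
ft_force: [1.1, -0.5, 0.7]
opening: 0.998
```

Call:
jog_arm(commands=[0,0,0,0,0,0,0.8,0,0,0,0,0,0,0.8,0,0,0,0,0,0,0.8,0,0,0,0,0,0,0.8,0,0,0,0,0,0,0.8,0,0,0,0,0,0,0.8])

```text
time: 9.9
position: [0.4707, 0.1256, 0.0145]
tcp_rot: [179.9, -0.0, 75.1]
ft_force: [0.5, -0.4, 0.4]
opening: 0.504
```

Call:
jog_arm(commands=[0,0,0,0,0,0,0.2,0,0,0,0,0,0,0.2,5,0,-5,0,0,0,0.2,0,0,-2,0,0,0,0.2,0,0,0,0,0,0,0.8,0,0,0,0,0,0,0.8,0,0,0,0,0,0,0.8,0,0,0,0,0,0,0.8,0,0,0,0,0,0,0.8,0,0,0,0,0,0,0.8])

```text
time: 10.9
position: [0.4723, 0.1312, 0.0224]
tcp_rot: [179.8, -0.0, 75.2]
ft_force: [0.2, 1.0, 1.6]
opening: 0.478
```

Call:
jog_arm(commands=[0,0,-15,0,0,0,0.8,0,0,-30,0,0,0,0.8,0,0,-45,0,0,0,0.8,0,0,-45,0,0,0,0.8,0,0,-30,0,0,0,0.8,0,0,0,0,0,0,0.8])

```text
time: 11.5
position: [0.4702, 0.1306, 0.1918]
tcp_rot: [-179.9, 0.1, 75.1]
ft_force: [0.4, 0.9, -0.9]
opening: 0.479
```

Run:
```python
from h import *
plan((.492,-.287,.19,82.5,11))
```

```text
at [0.4702 0.1306 0.1918] [-1.7992e+02  1.1000e-01  7.5130e+01] open 0.479 t 11.5 F [ 0.4  0.9 -0.9]
  [-36.2, 11.7, 0.2] [-0.0, 0.0, -0.012]
  [-36.3, 11.2, 0.2] [-0.0, 0.0, -0.012]
  [-36.5, 10.8, 0.2] [-0.0, 0.0, -0.012]
  [-36.6, 10.4, 0.2] [-0.0, 0.0, -0.012]
  [-36.7, 9.9, 0.2] [-0.0, 0.0, -0.012]
  [-36.8, 9.5, 0.2] [-0.0, 0.0, -0.012]
  [-36.9, 9.1, 0.2] [-0.0, 0.0, -0.012]
  [-37.0, 8.7, 0.2] [-0.0, 0.0, -0.012]
  [-37.1, 8.2, 0.2] [-0.0, 0.0, -0.012]
  [-37.2, 7.8, 0.2] [-0.0, 0.0, -0.012]
  [-37.3, 7.4, 0.2] [-0.0, 0.0, -0.012]
```

Call:
jog_arm(commands=[-28,9,-2,0,0,-0.012,0.8,-36,11,-2,0,0,-0.012,0.8,-36,11,-2,0,0,-0.012,0.8,-37,10,-2,0,0,-0.012,0.8,-37,10,0,0,0,-0.012,0.8,-37,10,0,0,0,-0.012,0.8,-37,9,0,0,0,-0.012,0.8,-37,9,0,0,0,-0.012,0.8,-37,8,0,0,0,-0.012,0.8,-35,8,0,0,0,-0.012,0.8,-30,7,0,0,0,-0.012,0.8,0,0,0,0,0,0,0.8])

```text
time: 12.7
position: [0.49, -0.2836, 0.1887]
tcp_rot: [-179.4, -0.1, 83.2]
ft_force: [-1.1, -0.1, -1.4]
opening: 0.478
```

Run:
```python
from h import *
plan((.492,-.289,.03,82.5,1))
```

```text
at [ 0.49   -0.2836  0.1887] [-1.7937e+02 -6.0000e-02  8.3170e+01] open 0.478 t 12.7 F [-1.1 -0.1 -1.4]
  [-5.3, 4.3, 158.6] [-0.011, -0.001, 0.012]
```

Call:
jog_arm(commands=[-3,1,20,-0.011,0,0.01,0.8,-3,1,30,0,0,0,0.8,-1,1,35,0,0,0,0.8,-1,0,30,0,0,0,0.8,-1,0,20,0,0,0,0.8,0,0,7,0,0,0,0.8,0,0,0,0,0,0,0.8])

```text
time: 13.4
position: [0.4879, -0.2887, 0.0356]
tcp_rot: [-179.6, -0.3, 82.4]
ft_force: [0.4, 0.2, -0.1]
opening: 0.481
```

Call:
jog_arm(commands=[0,3,6,0,0,0,0.8,0,0,3,0,0,0,0.8,0,0,1,0,0,0,0.8,0,0,0,0,0,0,0.8])

```text
time: 13.8
position: [0.4924, -0.2892, 0.0272]
tcp_rot: [-179.8, -0.2, 82.5]
ft_force: [-0.3, 0.6, -0.9]
opening: 0.483
```

Call:
jog_arm(commands=[0,0,2,0,0,0,0.7,0,0,0,0,0,0,0.3,0,0,0,0,0,0,0.3,0,0,0,0,0,0,0.3,0,0,-20,0,0,0,0.2,0,0,-45,0,0,0,0.0,0,0,-50,0,0,0,0,0,0,-50,0,0,0,0,0,0,-30,0,0,0,0,0,0,0,0,0,0,0])

```text
time: 14.8
position: [0.4928, -0.2901, 0.2287]
tcp_rot: [-179.8, -0.2, 82.4]
ft_force: [-0.7, 0.2, -0.9]
opening: 1.002
```

Run:
```python
from h import *
g=grab_frame("top"); save(g,"top1.png",(100,100,480,330),2.1)
plan()
```

```text
at [ 0.4922 -0.2898  0.2269] [-179.74   -0.22   82.45] open 1.0 t 14.85 F [ 0.4 -0.1  1. ]
```

View pics/top1.png

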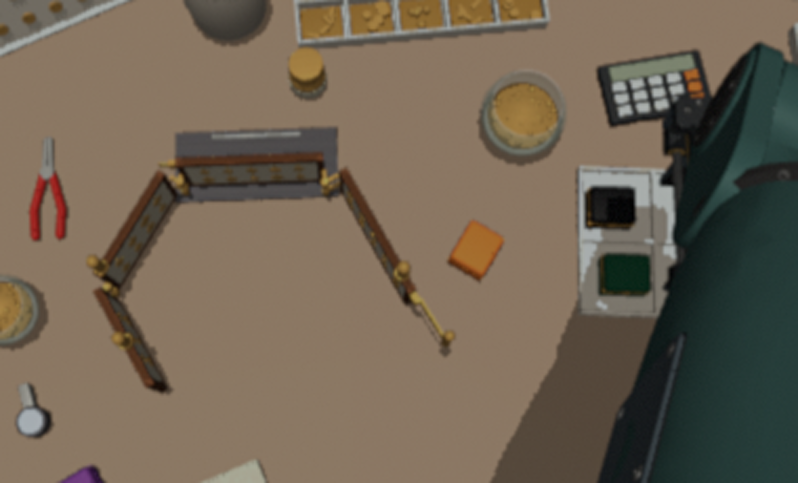

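Both boxes are upright in separate compartments (black at (610,207), green at (625,273)), and nothing else looks disturbed. Next, the leaf geometry.

```bash
cat >> h.py <<'E'
O=np.array([.6454,.1106]);YAW=np.radians(-3.55)
rot=lambda a:np.array([[np.cos(a),-np.sin(a)],[np.sin(a),np.cos(a)]])
W=lambda p:O+rot(YAW)@np.array(p); toS=lambda p:rot(-YAW)@(np.array(p)-O)
LH=np.array([-.014,.08]);RH=np.array([-.021,-.08])
hyp=lambda r,o:np.sqrt(r*r-o*o)
LK0=np.array([-.014,-hyp(.126,.014)]);EH0=np.array([-.007,-hyp(.138,.007)])
EK0=np.array([.007,hyp(.07,.007)]);RK0=np.array([-.021,hyp(.137,.021)]);HH0=np.array([-.021,hyp(.167,.021)])
ang=lambda v:np.arctan2(v[1],v[0])
w=lambda a:(a+np.pi)%(2*np.pi)-np.pi
def lk(t):return W(LH+rot(-t)@LK0)
def eh(t):return W(LH+rot(-t)@EH0)
def ek(t,f):return W(LH+rot(-t)@EH0+rot(-t-f)@EK0)
def rk(t):return W(RH+rot(t)@RK0)
def hh(t):return W(RH+rot(t)@HH0)
def hp(t,f,o=0):return W(RH+rot(t)@HH0+rot(t+f)@np.array([.052,o]))
def th_l(p):return w(ang(LK0)-ang(toS(p)-LH))
def ph_e(p,t):return w(ang(EK0)-ang(rot(t)@(toS(p)-(LH+rot(-t)@EH0))))
def th_r(p):return w(ang(toS(p)-RH)-ang(RK0))
def ph_h(p,t):return w(ang(rot(-t)@(toS(p)-RH-rot(t)@HH0)))
E
python3 - <<'E'
from h import *
L=[.5392,.2709];E=[.4596,.2491];R=[.502,-.0395];P=[.431,-.0778]
t=th_l(L);print("left",t,lk(t));print("EH",eh(t),"dist",np.linalg.norm(eh(t)-E))
f=ph_e(E,t);print("end",f,ek(t,f))
r=th_r(R);print("right",r,rk(r)); print("HH",hh(r),np.linalg.norm(hh(r)-P)); hph=ph_h(P,r);print("hasp",hph,hp(r,hph))
for k in np.linspace(f,0,9): 
    e=ek(t,k);print("end",k.round(2),e.round(4),"normal/tangent dir deg",np.degrees(ang(e-eh(t)))+90)
plan()
E
```

```text
left 2.0836900637902644 [0.53889887 0.27114661]
EH [0.52451593 0.27212385] dist 0.06887797649621517
end 2.125741627875101 [0.45854252 0.24872494]
right 2.0259023343478706 [ 0.5024793  -0.03920809]
HH [ 0.474497   -0.05081342] 0.0511885242225204
hasp 1.7329514143314535 [ 0.43031046 -0.07822781]
end 2.13 [0.4585 0.2487] normal/tangent dir deg -70.4718405583067
end 1.86 [0.467  0.2322] normal/tangent dir deg -55.24733760674263
end 1.59 [0.4795 0.2185] normal/tangent dir deg -40.0228346551786
end 1.33 [0.4952 0.2086] normal/tangent dir deg -24.79833170361455
end 1.06 [0.5129 0.2031] normal/tangent dir deg -9.573828752050446
end 0.8 [0.5314 0.2025] normal/tangent dir deg 5.650674199513546
end 0.53 [0.5495 0.2067] normal/tangent dir deg 20.875177151077636
end 0.27 [0.5658 0.2156] normal/tangent dir deg 36.09968010264169
end 0.0 [0.5792 0.2284] normal/tangent dir deg 51.32418305420579
at [ 0.4922 -0.2898  0.2269] [-179.74   -0.22   82.45] open 1.0 t 14.85 F [ 0.4 -0.1  1. ]
```

Run:
```python
from h import *
plan((.459,.235,.21,19.5,12))
```

```text
at [ 0.4922 -0.2898  0.2269] [-179.74   -0.22   82.45] open 1.0 t 14.85 F [ 0.4 -0.1  1. ]
  [43.0, -8.5, 1.6] [-0.001, -0.0, 0.092]
  [42.0, -12.4, 1.6] [-0.001, -0.0, 0.092]
  [40.7, -16.2, 1.6] [-0.001, -0.0, 0.092]
  [39.1, -19.8, 1.6] [-0.001, -0.0, 0.092]
  [37.1, -23.3, 1.6] [-0.001, -0.0, 0.092]
  [34.8, -26.6, 1.5] [-0.001, -0.0, 0.092]
  [32.2, -29.7, 1.5] [-0.001, -0.0, 0.092]
  [29.4, -32.5, 1.5] [-0.001, -0.0, 0.092]
  [26.3, -35.1, 1.5] [-0.001, -0.0, 0.092]
  [23.0, -37.3, 1.5] [-0.001, -0.0, 0.092]
  [19.5, -39.3, 1.5] [-0.001, -0.0, 0.092]
  [15.8, -40.9, 1.4] [-0.001, -0.0, 0.092]
```

Call:
jog_arm(commands=[43,-8,1,0,0,0.092,0.5,42,-12,1,0,0,0.092,0.5,41,-16,1,0,0,0.092,0.5,39,-20,1,0,0,0.092,0.5,37,-23,1,0,0,0.092,0.5,35,-27,1,0,0,0.092,0.5,32,-30,1,0,0,0.092,0.5,29,-33,1,0,0,0.092,0.5,26,-35,1,0,0,0.092,0.5,23,-37,1,0,0,0.092,0.5,15,-30,1,0,0,0.092,0.5,0,0,0,0,0,0,0.5])

```text
time: 16.05
position: [0.4619, 0.1979, 0.2024]
tcp_rot: [-179.3, 1.1, 21.8]
ft_force: [-0.1, -0.0, 0.0]
opening: 0.497
```

Run:
```python
from h import *
g=wrist(); save(g,"w3.png",None,1.2)
print(proj(g,[.4585,.2487,.13])*1.2)
plan((.4585,.2487,.14,19.5,4))
```

```text
[253.28733035 237.3555945 ]
at [0.4616 0.1965 0.2022] [-179.35    1.12   21.95] open 0.498 t 16.1 F [-0.2 -1.1 -0.8]
  [4.5, -12.2, 15.6] [-0.003, 0.005, 0.011]
  [4.3, -12.3, 15.6] [-0.003, 0.005, 0.011]
  [4.0, -12.4, 15.6] [-0.003, 0.005, 0.011]
  [3.8, -12.5, 15.6] [-0.003, 0.005, 0.011]
```

View pics/w3.png

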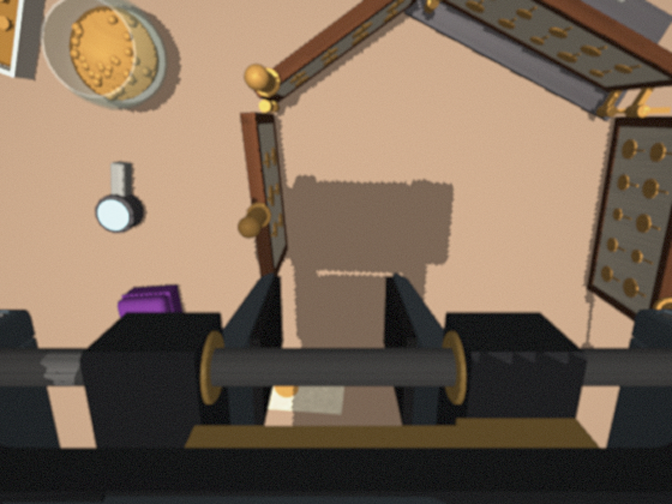

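Wrist view: end knob top at disp (250,226), prediction (253,237); left knob top at (260,76). Refining.

Run:
```python
from h import *
g=wrist()
print(onz(g,250/1.2,228/1.2,.128)[:2],onz(g,260/1.2,76/1.2,.128)[:2])
plan()
```

```text
[0.46213004 0.2509981 ] [0.5428184 0.2724057]
at [0.4618 0.1953 0.2024] [-179.36    1.11   21.97] open 0.497 t 16.15 F [ 0.4 -0.8 -0.6]
```

Call:
jog_arm(commands=[6,-16,15,-0.006,0.01,0.02,0.5,6,-16,15,-0.006,0.01,0.02,0.5,6,-16,10,0,0,0,0.5,0,0,0,0,0,0,0.5])

```text
time: 16.55
position: [0.4611, 0.2438, 0.1593]
tcp_rot: [179.9, 0.1, 19.7]
ft_force: [-0.2, 0.2, -0.3]
opening: 0.505
```

Run:
```python
from h import *
plan((.460,.250,.106,19.5,1))
```

```text
at [0.4611 0.2438 0.1593] [1.7987e+02 1.0000e-01 1.9670e+01] open 0.505 t 16.55 F [-0.2  0.2 -0.3]
  [1.2, -6.4, 53.3] [0.002, 0.002, 0.003]
```

Call:
jog_arm(commands=[1,-5,10,0,0,0,0.5,0,0,20,0,0,0,0.5,0,0,17,0,0,0,0.5,0,0,4,0,0,0,0.5,0,0,0,0,0,0,0.9,0,0,0,0,0,0,0.9,0,0,0,0,0,0,0.9,0,0,0,0,0,0,0.9,0,0,0,0,0,0,0.9])

```text
time: 17.45
position: [0.4623, 0.2468, 0.1083]
tcp_rot: [179.9, -0.0, 19.7]
ft_force: [1.0, 0.1, -4.3]
opening: 0.125
```

Call:
jog_arm(commands=[0,5,0,0,0,-0.07,0.9,0,7,0,0,0,-0.1,0.9,0,7,0,0,0,-0.1,0.9,0,7,0,0,0,-0.1,0.9,0,7,0,0,0,-0.1,0.9,0,7,0,0,0,-0.1,0.9])

```text
time: 18.05
position: [0.484, 0.2129, 0.1083]
tcp_rot: [179.9, -0.0, 53.6]
ft_force: [1.4, -0.7, -5.9]
opening: 0.123
```

Run:
```python
from h import *
t=2.084;p=arm.state()["position"][:2];print(np.linalg.norm(p-eh(t)),ph_e(p,t));plan()
```

```text
0.07176852145908225 1.4954961319482285
at [0.484  0.2129 0.1083] [179.88  -0.    53.56] open 0.123 t 18.05 F [ 1.4 -0.7 -5.9]
```

Call:
jog_arm(commands=[0,7,0,0,0,-0.1,0.9,0,7,0,0,0,-0.1,0.9,0,7,0,0,0,-0.1,0.9,0,7,0,0,0,-0.1,0.9,0,7,0,0,0,-0.1,0.9,0,7,0,0,0,-0.1,0.9,0,7,0,0,0,-0.1,0.9,0,7,0,0,0,-0.1,0.9,0,7,0,0,0,-0.1,0.9,0,7,0,0,0,-0.1,0.9])

```text
time: 19.05
position: [0.5515, 0.2, 0.1082]
tcp_rot: [180.0, 0.1, 113.2]
ft_force: [-2.2, 2.8, -1.3]
opening: 0.124
```

Run:
```python
from h import *
t=2.084;p=arm.state()["position"][:2];print(np.linalg.norm(p-eh(t)),ph_e(p,t));plan()
```

```text
0.07701127250514288 0.5373848109402202
at [0.5515 0.2    0.1082] [1.7995e+02 7.0000e-02 1.1315e+02] open 0.124 t 19.05 F [-2.2  2.8 -1.3]
```

Call:
jog_arm(commands=[2,7,0,0,0,-0.1,0.9,2,7,0,0,0,-0.1,0.9,1,7,0,0,0,-0.1,0.9,1,6,0,0,0,-0.08,0.9,1,3,0,0,0,-0.05,0.9])

```text
time: 19.55
position: [0.5755, 0.2215, 0.1083]
tcp_rot: [179.9, 0.3, 139.0]
ft_force: [5.6, -3.5, -5.9]
opening: 0.126
```

Run:
```python
from h import *
t=2.084;p=arm.state()["position"][:2];print(np.linalg.norm(p-eh(t)),ph_e(p,t));plan()
```

```text
0.07188958344361192 0.10707211689023755
at [0.5755 0.2215 0.1083] [179.92   0.3  138.96] open 0.126 t 19.55 F [ 5.6 -3.5 -5.9]
```

Call:
jog_arm(commands=[0,4,0,0,0,-0.04,0.9,0,4,0,0,0,-0.02,0.9,0,4,0,0,0,0,0.9])

```text
time: 19.85
position: [0.5814, 0.2303, 0.108]
tcp_rot: [-179.8, 0.2, 142.6]
ft_force: [-7.6, -2.8, 6.1]
opening: 0.126
```

Run:
```python
from h import *
t=2.084;p=arm.state()["position"][:2];print(np.linalg.norm(p-eh(t)),ph_e(p,t));plan()
```

```text
0.07063293002584553 -0.0406806307785299
at [0.5814 0.2303 0.108 ] [-1.7981e+02  1.5000e-01  1.4260e+02] open 0.126 t 19.85 F [-7.6 -2.8  6.1]
```

Call:
jog_arm(commands=[0,0,0,0,0,0,0.5,0,0,0,0,0,0,0.5,0,0,0,0,0,0,0.5,0,0,-20,0,0,0,0.5,0,0,-30,0,0,0,0.5,0,0,-40,0,0,0,0.5,0,-40,0,0,0,0,0.5,0,-40,0,0,0,0,0.5,0,0,0,0,0,0,0.5])

```text
time: 20.75
position: [0.5325, 0.166, 0.2029]
tcp_rot: [-180.0, 0.3, 142.6]
ft_force: [0.4, 1.1, 0.6]
opening: 0.503
```

Run:
```python
from h import *
g=wrist(); save(g,"w4.png",None,1.2)
g2=grab_frame("top"); im=cv2.resize(g2["frame"][140:300,110:340,::-1],None,fx=2.4,fy=2.4,interpolation=2)
w4=cv2.imread("pics/w4.png"); w4=cv2.resize(w4,(248,186)); 
im=cv2.resize(g2["frame"][140:260,110:270,::-1],(540,405),interpolation=2); w=cv2.resize(g["frame"][:,:,::-1],(540,405)); 
cv2.imwrite("pics/c4.png",np.vstack([im[:300],w[:300]])); plan()
```

```text
at [0.5346 0.1679 0.2031] [179.95   0.35 142.63] open 0.501 t 20.85 F [ 1.  -0.   0.7]
```

View pics/c4.png

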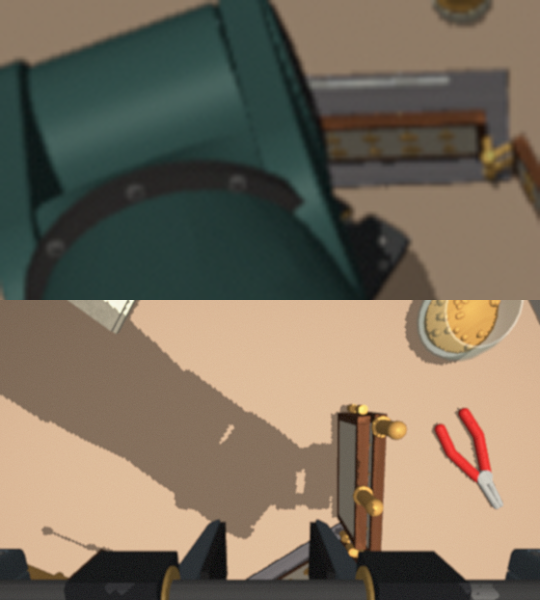

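Lower half: the end leaf lies parallel against the left leaf, with the left knob top at (396,129) and end knob top at (366,193) (half-picture pixels). Measuring both.

Run:
```python
from h import *
g=wrist();k=560/540
L=onz(g,397*k,129*k,.128)[:2];E=onz(g,365*k,194*k,.128)[:2]
t=th_l(L);print(L,E,"theta",t,"phi",ph_e(E,t),"expected knob",lk(t),ek(t,0),np.linalg.norm(toS(L)-LH))
p=lk(t);a=np.degrees(ang(W(LH)-p));print("yaw with +x to hinge",a)
plan((p[0],p[1],.16,a,4))
```

```text
[0.54254982 0.2774321 ] [0.56892417 0.23405823] theta 2.1400647296945774 phi 0.10832380014393905 expected knob [0.54355193 0.27651236] [0.58134393 0.23154486] 0.12736019762927497
yaw with +x to hinge -42.54604710474744
at [0.535  0.1683 0.2029] [179.96   0.34 142.66] open 0.5 t 20.9 F [-0.6  0.7 -0.5]
  [14.8, 22.8, 10.7] [-0.002, 0.0, -0.763]
  [-5.1, 26.7, 10.7] [-0.002, 0.0, -0.763]
  [-22.1, 15.7, 10.8] [-0.002, 0.0, -0.763]
  [-26.8, -3.9, 10.8] [-0.002, 0.0, -0.763]
```

Run:
```python
from h import *
plan((.543,.277,.155,125,4)); print(arm.state()["joints"].round(1))
```

```text
at [0.535  0.1683 0.2029] [179.96   0.34 142.66] open 0.5 t 20.9 F [-0.6  0.7 -0.5]
  [14.9, 22.8, 11.9] [0.0, 0.001, 0.077]
  [16.6, 21.6, 11.9] [0.0, 0.001, 0.077]
  [18.2, 20.3, 11.9] [0.0, 0.001, 0.077]
  [19.7, 18.8, 12.0] [0.0, 0.001, 0.077]
[ 15.2  10.6 116.3  -0.3  52.8 -37.3]
```

Call:
jog_arm(commands=[15,23,10,0,0,0.077,0.5,17,22,11,0,0,0.077,0.5,18,20,11,0,0,0.077,0.5,13,13,10,0,0,0.06,0.5,0,0,0,0,0,0,0.5])

```text
time: 21.4
position: [0.5467, 0.2756, 0.1588]
tcp_rot: [179.7, 0.3, 125.4]
ft_force: [0.2, -0.9, -0.1]
opening: 0.501
```

Run:
```python
from h import *
g=wrist(); save(g,"w5.png",None,1.2)
plan((.543,.277,.109,125,1)); print(proj(g,[.543,.277,.128])*1.2,proj(g,[.5813,.2315,.128])*1.2)
```

```text
at [0.5468 0.2747 0.1594] [179.71   0.36 125.47] open 0.496 t 21.45 F [-0.3 -1.2 -0.6]
  [4.4, -2.0, 50.3] [0.005, 0.006, 0.008]
[326.25820145 285.12636047] [335.89715885 387.35962632]
```

View pics/w5.png

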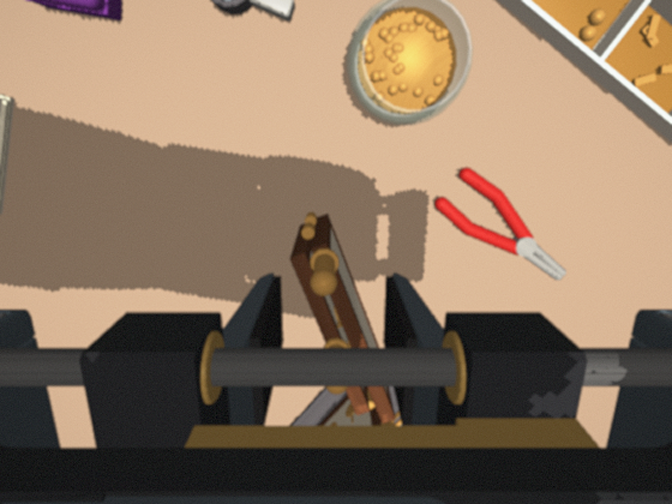

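Left knob top at (324,282), as predicted (326,285), between the jaws. Descending and gripping.

Call:
jog_arm(commands=[3,-2,12,0.004,0.005,0,0.5,1,0,20,0,0,0,0.5,0,0,15,0,0,0,0.5,0,0,2,0,0,0,0.5,0,0,0,0,0,0,0.9,0,0,0,0,0,0,0.9,0,0,0,0,0,0,0.9,0,0,0,0,0,0,0.9,0,0,0,0,0,0,0.9])

```text
time: 22.35
position: [0.5439, 0.275, 0.1097]
tcp_rot: [179.9, 0.0, 125.7]
ft_force: [0.0, 0.7, -4.5]
opening: 0.126
```

Run:
```python
from h import *
p=arm.state()["position"][:2];print(th_l(p),np.linalg.norm(toS(p)-LH));plan()
```

```text
2.1333624230196317 0.1247198262548562
at [0.5439 0.275  0.1097] [1.7986e+02 5.0000e-02 1.2568e+02] open 0.126 t 22.35 F [ 0.   0.7 -4.5]
```

Call:
jog_arm(commands=[-2,-6,0,0,0,-0.05,0.9,-3,-12,0,0,0,-0.1,0.9,-3,-12,0,0,0,-0.1,0.9,-3,-12,0,0,0,-0.1,0.9,-3,-12,0,0,0,-0.1,0.9,-3,-12,0,0,0,-0.1,0.9])

```text
time: 22.95
position: [0.5146, 0.2141, 0.1096]
tcp_rot: [179.7, 0.4, 158.4]
ft_force: [7.2, -0.2, -8.3]
opening: 0.12
```

```bash
cat >> h.py <<'E'
def repL():
    s=arm.state();p=s["position"][:2];print("theta",th_l(p),"r",np.linalg.norm(toS(p)-LH),"yaw off",np.degrees(w(np.radians(s["tcp_rot"][2])-ang(p-W(LH)))));plan()
E
python3 -c "
from h import *
repL()"
```

```text
theta 1.5823779064061743 r 0.12386113030870072 yaw off -11.021055121618
at [0.5146 0.2141 0.1096] [179.72   0.37 158.39] open 0.12 t 22.95 F [ 7.2 -0.2 -8.3]
```

Call:
jog_arm(commands=[-3,-12,0,0,0,-0.1,0.9,-3,-12,0,0,0,-0.1,0.9,-2,-12,0,0,0,-0.1,0.9,-2,-12,0,0,0,-0.1,0.9,-2,-12,0,0,0,-0.1,0.9,-2,-12,0,0,0,-0.1,0.9,-2,-12,0,0,0,-0.1,0.9,-2,-12,0,0,0,-0.1,0.9])

```text
time: 23.75
position: [0.5374, 0.1185, 0.1098]
tcp_rot: [-179.8, 1.5, -153.9]
ft_force: [9.3, 10.6, -17.3]
opening: 0.12
```

```bash
python3 -c "
from h import *
repL()"
```

```text
theta 0.7630951609098742 r 0.12292808502181549 yaw off -10.22334946407533
at [0.5374 0.1185 0.1098] [-179.77    1.54 -153.87] open 0.12 t 23.75 F [  9.3  10.6 -17.3]
```

```bash
python3 -c "
from h import *
p=arm.state()['position'];plan((p[0],p[1],p[2],-153.9,1))"
```

```text
at [0.5374 0.1185 0.1098] [-179.77    1.54 -153.87] open 0.12 t 23.75 F [  9.3  10.6 -17.3]
  [0.0, 0.0, 0.0] [-0.004, 0.027, 0.0]
```

Call:
jog_arm(commands=[-4,-12,0,0,0.013,-0.1,0.9,-4,-12,0,0,0.013,-0.1,0.9,-4,-12,0,0,0,-0.1,0.9,-4,-12,0,0,0,-0.1,0.9])

```text
time: 24.15
position: [0.575, 0.0852, 0.1096]
tcp_rot: [-179.9, -0.6, -130.0]
ft_force: [-4.0, -5.7, 4.1]
opening: 0.127
```

```bash
python3 -c "
from h import *
repL(); p=arm.state()['position'];plan((p[0],p[1],p[2],arm.state()['tcp_rot'][2],1))"
```

```text
theta 0.35128051965718177 r 0.12257751356237373 yaw off -9.900587673363502
at [0.575  0.0852 0.1096] [-179.92   -0.6  -129.96] open 0.127 t 24.15 F [-4.  -5.7  4.1]
at [0.575  0.0852 0.1096] [-179.92   -0.6  -129.96] open 0.127 t 24.15 F [-4.  -5.7  4.1]
  [0.0, 0.0, 0.0] [-0.001, -0.01, 0.0]
```

Call:
jog_arm(commands=[-3,-12,0,0,-0.01,-0.1,0.9,-3,-12,0,0,0,-0.1,0.9,-2,-7,0,0,0,-0.06,0.9,-1,-4,0,0,0,-0.03,0.9])

```text
time: 24.55
position: [0.6099, 0.0715, 0.1097]
tcp_rot: [180.0, -0.1, -112.5]
ft_force: [-1.5, -0.7, 0.5]
opening: 0.121
```

```bash
python3 -c "
from h import *
repL()"
```

```text
theta 0.044521241266165745 r 0.12269175863869669 yaw off -10.065190231854954
at [0.6099 0.0715 0.1097] [ 1.7997e+02 -7.0000e-02 -1.1255e+02] open 0.121 t 24.55 F [-1.5 -0.7  0.5]
```

Call:
jog_arm(commands=[-1,-5,0,0,0,-0.03,0.9,-1,-5,0,0,0,-0.02,0.9,0,-5,0,0,0,0,0.9])

```text
time: 24.85
position: [0.6177, 0.0692, 0.1085]
tcp_rot: [178.9, -0.3, -109.6]
ft_force: [-43.1, 21.5, 33.0]
opening: 0.125
```

```bash
python3 -c "
from h import *
repL()"
```

```text
theta -0.021301688358564608 r 0.12350619928370414 yaw off -10.863411871506193
at [0.6177 0.0692 0.1085] [ 178.94   -0.31 -109.57] open 0.125 t 24.85 F [-43.1  21.5  33. ]
```

Call:
jog_arm(commands=[0,0,0,0,0,0,0.5,0,0,0,0,0,0,0.5,0,0,0,0,0,0,0.5,0,0,-20,0,0,0,0.5,0,0,-40,0,0,0,0.5,0,0,-30,0,0,0,0.5,0,0,0,0,0,0,0.5])

```text
time: 25.55
position: [0.6193, 0.0694, 0.2017]
tcp_rot: [178.8, -0.4, -109.6]
ft_force: [0.4, 0.8, -0.1]
opening: 0.501
```

```bash
python3 -c "
from h import *
plan((.5025,-.025,.17,-149,6))"
```

```text
at [0.6193 0.0694 0.2017] [ 178.84   -0.35 -109.57] open 0.501 t 25.55 F [ 0.4  0.8 -0.1]
  [21.3, 13.0, 5.7] [0.003, -0.002, 0.115]
  [22.7, 10.5, 5.6] [0.003, -0.002, 0.115]
  [23.7, 7.8, 5.5] [0.003, -0.002, 0.115]
  [24.5, 5.1, 5.4] [0.003, -0.002, 0.115]
  [24.9, 2.2, 5.4] [0.003, -0.002, 0.115]
  [25.0, -0.6, 5.3] [0.003, -0.002, 0.115]
```

Call:
jog_arm(commands=[21,13,5,0.003,-0.002,0.115,0.5,23,10,5,0.003,-0.002,0.115,0.5,24,8,5,0.003,-0.002,0.115,0.5,24,5,5,0.003,-0.002,0.115,0.5,25,2,5,0.003,-0.002,0.115,0.5,22,0,0,0.003,-0.002,0.1,0.5,0,0,0,0,0,0,0.5])

```text
time: 26.25
position: [0.5017, -0.0251, 0.1754]
tcp_rot: [-179.7, 0.3, -149.8]
ft_force: [-0.7, 1.3, 0.5]
opening: 0.498
```

Run:
```python
from h import *
g=wrist(); save(g,"w6.png",None,1.2)
plan((.5025,-.039,.109,-149,1)); print(proj(g,[.5025,-.039,.128])*1.2, np.degrees(ang(np.array([.5025,-.039])-W(RH))))
```

```text
at [ 0.5029 -0.0246  0.1756] [-179.71    0.29 -149.59] open 0.502 t 26.3 F [-0.  -0.6  0.3]
  [7.9, -11.9, 66.7] [-0.005, 0.005, -0.01]
[308.49941299 265.44637865] -148.72690764089168
```

View pics/w6.png

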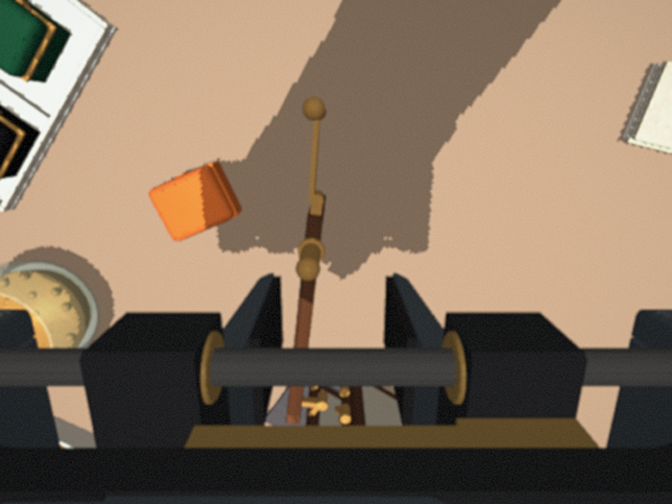

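Right knob top is at (307,266), prediction (308,265); hasp pin at (314,107). Descending to grip.

Call:
jog_arm(commands=[4,-6,10,-0.005,0.005,0,0.5,4,-6,10,0,0,0,0.5,0,0,20,0,0,0,0.5,0,0,20,0,0,0,0.5,0,0,5,0,0,0,0.5,0,0,0,0,0,0,0.9,0,0,0,0,0,0,0.9,0,0,0,0,0,0,0.9,0,0,0,0,0,0,0.9,0,0,0,0,0,0,0.9])

```text
time: 27.3
position: [0.5066, -0.0405, 0.1066]
tcp_rot: [-179.9, 0.1, -149.0]
ft_force: [-0.0, 1.9, -6.9]
opening: 0.119
```

```bash
cat >> h.py <<'E'
def repR():
    s=arm.state();p=s["position"][:2];print("theta",th_r(p),"r",np.linalg.norm(toS(p)-RH),"yaw off",np.degrees(w(np.radians(s["tcp_rot"][2])-ang(p-W(RH)))));q=s["position"];plan((*q,s["tcp_rot"][2],1))
E
python3 -c "
from h import *
repR()"
```

```text
theta 2.0504356306024754 r 0.1341723350232314 yaw off -1.7943218624107884
at [ 0.5066 -0.0405  0.1066] [-1.7993e+02  1.1000e-01 -1.4905e+02] open 0.119 t 27.3 F [-0.   1.9 -6.9]
  [0.0, 0.0, 0.0] [-0.001, 0.002, -0.0]
```

Call:
jog_arm(commands=[0,7,0,0,0,0.05,0.9,-1,13,0,0,0,0.1,0.9,-1,13,0,0,0,0.1,0.9,-1,13,0,0,0,0.1,0.9,-1,13,0,0,0,0.1,0.9,-1,13,0,0,0,0.1,0.9])

```text
time: 27.9
position: [0.4847, 0.0289, 0.1065]
tcp_rot: [-179.9, -0.3, 178.4]
ft_force: [-3.0, -1.2, -0.8]
opening: 0.125
```

```bash
python3 -c "
from h import *
repR()"
```

```text
theta 1.5022860889549152 r 0.13480496025921837 yaw off -2.9893816661530184
at [0.4847 0.0289 0.1065] [-179.87   -0.29  178.35] open 0.125 t 27.9 F [-3.  -1.2 -0.8]
  [0.0, 0.0, 0.0] [-0.002, -0.005, 0.0]
```

Call:
jog_arm(commands=[-1,13,0,0,-0.005,0.1,0.9,-1,13,0,0,0,0.1,0.9,-1,13,0,0,0,0.1,0.9,-1,13,0,0,0,0.1,0.9,-1,13,0,0,0,0.1,0.9,-1,13,0,0,0,0.1,0.9,-1,13,0,0,0,0.1,0.9,-1,13,0,0,0,0.1,0.9,-1,13,0,0,0,0.1,0.9])

```text
time: 28.8
position: [0.5297, 0.1339, 0.1064]
tcp_rot: [-178.9, -0.7, 124.6]
ft_force: [-12.8, 10.2, 9.5]
opening: 0.122
```

```bash
python3 -c "
from h import *
repR()"
```

```text
theta 0.6307979569739 r 0.13580494085168265 yaw off -6.786718799223276
at [0.5297 0.1339 0.1064] [-178.87   -0.74  124.62] open 0.122 t 28.8 F [-12.8  10.2   9.5]
  [0.0, 0.0, 0.0] [-0.02, -0.013, 0.0]
```

Call:
jog_arm(commands=[1,13,0,-0.02,-0.013,0.09,0.9,1,13,0,0,0,0.09,0.9,1,13,0,0,0,0.09,0.9,1,13,0,0,0,0.09,0.9])

```text
time: 29.2
position: [0.5742, 0.1612, 0.1065]
tcp_rot: [-179.9, 0.2, 103.2]
ft_force: [-0.4, -6.6, -4.1]
opening: 0.126
```

```bash
python3 -c "
from h import *
repR()"
```

```text
theta 0.245154633113434 r 0.13681788542763 yaw off -6.073892880251229
at [0.5742 0.1612 0.1065] [-179.94    0.18  103.24] open 0.126 t 29.2 F [-0.4 -6.6 -4.1]
  [0.0, 0.0, 0.0] [-0.001, 0.003, -0.0]
```

Call:
jog_arm(commands=[1,12,0,0,0,0.08,0.9,1,10,0,0,0,0.07,0.9,0,5,0,0,0,0.04,0.9,0,4,0,0,0,0.03,0.9,0,4,0,0,0,0.02,0.9])

```text
time: 29.7
position: [0.6082, 0.1686, 0.1064]
tcp_rot: [-179.7, 0.2, 88.7]
ft_force: [-21.2, 5.3, 4.8]
opening: 0.121
```

```bash
python3 -c "
from h import *
repR()"
```

```text
theta -0.009741504870056428 r 0.13701330552950977 yaw off -5.972907257711596
at [0.6082 0.1686 0.1064] [-179.75    0.21   88.74] open 0.121 t 29.7 F [-21.2   5.3   4.8]
  [0.0, 0.0, 0.0] [-0.004, 0.004, -0.0]
```

Call:
jog_arm(commands=[0,3,0,0,0,0,0.9,0,3,0,0,0,0,0.9,0,0,0,0,0,0,0.5,0,0,0,0,0,0,0.5,0,0,0,0,0,0,0.5,0,0,-20,0,0,0,0.5,0,0,-40,0,0,0,0.5,0,0,-40,0,0,0,0.5,0,-20,-10,0,0,0,0.5,0,-20,0,0,0,0,0.5,0,0,0,0,0,0,0.5])

```text
time: 30.8
position: [0.5707, 0.1704, 0.2231]
tcp_rot: [-179.1, 0.2, 88.7]
ft_force: [0.2, 0.3, 0.2]
opening: 0.496
```

Run:
```python
from h import *
g=wrist(); save(g,"w7.png",None,1.2)
f=1.733
print("HH",hh(0),"pin now",hp(0,f),"pin final",hp(0,0),proj(g,[*hp(0,f),.128])*1.2)
plan()
```

```text
HH [0.60878551 0.1987106 ] pin now [0.60358152 0.25044955] pin final [0.66068573 0.19549079] [386.64736014 123.99328774]
at [0.5718 0.1704 0.2232] [-179.17    0.24   88.66] open 0.498 t 30.85 F [ 1.1 -0.6  0.5]
```

View pics/w7.png

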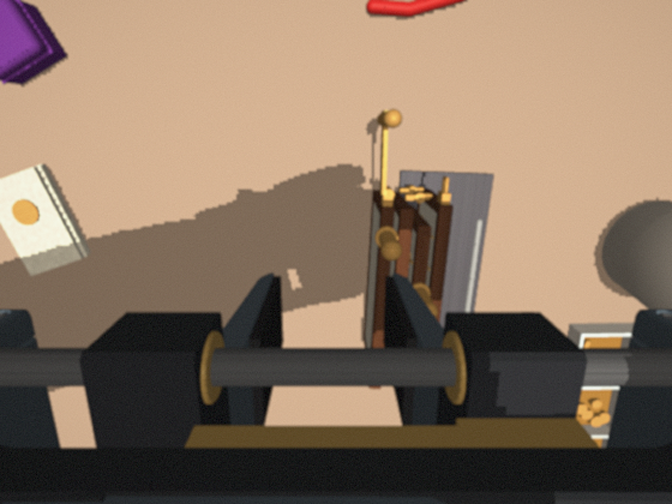

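The stack is folded in the right order, and the strap points out along +y with its pin at (391,118).

Run:
```python
from h import *
g=wrist()
p=onz(g,391/1.2,119/1.2,.127)[:2];print(p,"dist",np.linalg.norm(p-hh(0)),"hasp",ph_h(p,0))
print("knob R",onz(g,390/1.2,246/1.2,.128)[:2],rk(0))
plan((p[0],p[1],.16,88.7,3))
```

```text
[0.60742364 0.25330436] dist 0.05461073654864054 hasp 1.657695956578964
knob R [0.60788652 0.17487833] [0.60690976 0.1684753 ]
at [0.5723 0.1704 0.2227] [-179.14    0.24   88.65] open 0.5 t 30.9 F [ 0.3 -0.5 -0.2]
  [28.0, 11.4, 20.6] [-0.005, 0.001, -0.0]
  [28.0, 11.3, 20.7] [-0.005, 0.001, -0.0]
  [27.9, 11.2, 20.8] [-0.005, 0.001, -0.0]
```

Call:
jog_arm(commands=[27,11,15,-0.015,0.004,0,0.5,27,11,20,0,0,0,0.5,24,10,20,0,0,0,0.5,0,0,0,0,0,0,0.5])

```text
time: 31.3
position: [0.611, 0.2496, 0.1648]
tcp_rot: [179.8, -0.0, 88.5]
ft_force: [-0.5, -0.0, 0.8]
opening: 0.501
```

Run:
```python
from h import *
plan((.606,.2505,.107,88.7,1))
```

```text
at [0.611  0.2496 0.1648] [ 1.7984e+02 -1.0000e-02  8.8520e+01] open 0.501 t 31.3 F [-0.5 -0.   0.8]
  [0.8, -5.1, 57.8] [0.003, -0.0, -0.003]
```

Call:
jog_arm(commands=[1,-4,15,0,0,0,0.5,0,0,20,0,0,0,0.5,0,0,18,0,0,0,0.5,0,0,3,0,0,0,0.5,0,0,0,0,0,0,0.9,0,0,0,0,0,0,0.9,0,0,0,0,0,0,0.9,0,0,0,0,0,0,0.9,0,0,0,0,0,0,0.9])

```text
time: 32.2
position: [0.6082, 0.2482, 0.1064]
tcp_rot: [179.8, -0.0, 88.4]
ft_force: [-1.0, 0.1, -0.3]
opening: 0.112
```

```bash
cat >> h.py <<'E'
def repH():
    s=arm.state();p=s["position"][:2];print("hasp",ph_h(p,0),"r",np.linalg.norm(p-hh(0)),"yaw off",np.degrees(w(np.radians(s["tcp_rot"][2])-ang(p-hh(0)))));q=s["position"];plan((*q,s["tcp_rot"][2],1))
E
python3 -c "
from h import *
repH()"
```

```text
hasp 1.6444683880869109 r 0.049455552771229296 yaw off -2.249222939130513
at [0.6082 0.2482 0.1064] [ 1.7977e+02 -2.0000e-02  8.8420e+01] open 0.112 t 32.2 F [-1.   0.1 -0.3]
  [0.0, 0.0, 0.0] [0.004, -0.0, -0.0]
```

Call:
jog_arm(commands=[0,3,0,0,0,0.05,0.9,0,5.2,0,0,0,0.1,0.9,0,5.2,0,0,0,0.1,0.9,0,5.2,0,0,0,0.1,0.9,0,5.2,0,0,0,0.1,0.9,0,5.2,0,0,0,0.1,0.9,0,5.2,0,0,0,0.1,0.9,0,5.2,0,0,0,0.1,0.9])

```text
time: 33.0
position: [0.6424, 0.235, 0.1065]
tcp_rot: [-180.0, 0.0, 43.9]
ft_force: [-1.6, 0.7, -2.1]
opening: 0.102
```

```bash
python3 -c "
from h import *
repH()"
```

```text
hasp 0.8851223521352267 r 0.04943170626769671 yaw off -3.267126303831249
at [0.6424 0.235  0.1065] [-179.98    0.     43.9 ] open 0.102 t 33.0 F [-1.6  0.7 -2.1]
  [0.0, 0.0, 0.0] [-0.0, 0.0, -0.0]
```

Call:
jog_arm(commands=[0,5.2,0,0,0,0.1,0.9,0,5.2,0,0,0,0.1,0.9,0,5.2,0,0,0,0.1,0.9,0,5.2,0,0,0,0.1,0.9,0,5.2,0,0,0,0.1,0.9,0,5.2,0,0,0,0.1,0.9,0,5.2,0,0,0,0.1,0.9])

```text
time: 33.7
position: [0.657, 0.2034, 0.1066]
tcp_rot: [-179.9, 0.2, 2.1]
ft_force: [-0.1, 3.2, -2.5]
opening: 0.101
```

```bash
python3 -c "
from h import *
repH()"
```

```text
hasp 0.15932737332606361 r 0.04847621994540421 yaw off -3.5278107153679685
at [0.657  0.2034 0.1066] [-1.7988e+02  1.5000e-01  2.0500e+00] open 0.101 t 33.7 F [-0.1  3.2 -2.5]
  [0.0, 0.0, 0.0] [-0.002, 0.003, -0.0]
```

Call:
jog_arm(commands=[0,5,0,0,0,0.08,0.9,0,4,0,0,0,0.05,0.9,0,4,0,0,0,0,0.9,0,4,0,0,0,0,0.9])

```text
time: 34.1
position: [0.6566, 0.1995, 0.1076]
tcp_rot: [-178.7, -0.0, -6.2]
ft_force: [3.8, 35.9, -14.9]
opening: 0.103
```

```bash
python3 -c "
from h import *
repH()"
```

```text
hasp 0.07782680001072073 r 0.04780311812484526 yaw off -7.0947443789469045
at [0.6566 0.1995 0.1076] [-1.7869e+02 -2.0000e-02 -6.1900e+00] open 0.103 t 34.1 F [  3.8  35.9 -14.9]
  [0.0, 0.0, 0.0] [-0.023, -0.0, 0.0]
```

Call:
jog_arm(commands=[0,0,0,0,0,0,0.6,0,0,0,0,0,0,0.6,0,0,0,0,0,0,0.6,0,0,-20,-0.02,0,0,0.6,0,0,-40,0,0,0,0.6,-20,0,-40,0,0,0,0.6,-40,0,-10,0,0,0,0.6,-30,0,0,0,0,0,0.6,0,0,0,0,0,0,0.6])

```text
time: 35.0
position: [0.5649, 0.2086, 0.2231]
tcp_rot: [-179.8, -0.1, -6.3]
ft_force: [0.2, 1.0, 0.3]
opening: 0.402
```

Run:
```python
from h import *
g=wrist(); save(g,"w8.png",None,1.2); np.save("w8.npy",g,allow_pickle=True)
print("pin final",proj(g,[*hp(0,0),.127])*1.2,"now",proj(g,[*hp(0,.078),.127])*1.2)
plan()
```

```text
pin final [339.71365807  95.52048112] now [332.83846767  96.15851058]
at [0.5665 0.2086 0.2234] [-179.8    -0.2    -6.26] open 0.398 t 35.05 F [1.4 0.6 0.2]
```

View pics/w8.png

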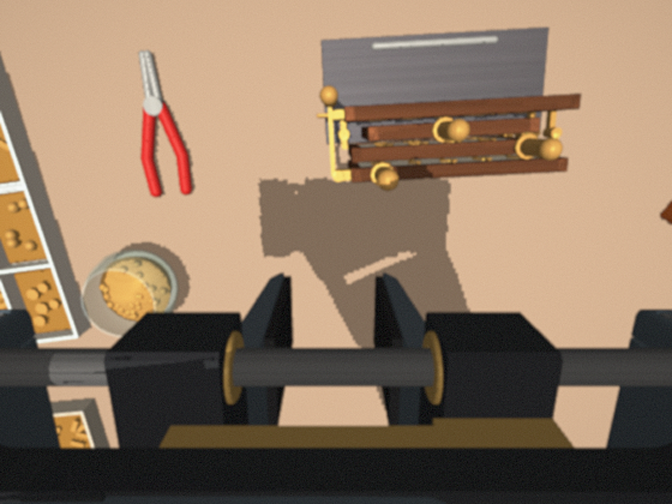

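Strap runs from its hinge (340,176) to the staple (325,115), with the pin at (329,94). I'll zoom in to judge whether it's fully seated.

Run:
```python
from h import *
g=np.load("w8.npy",allow_pickle=True).item()
save(g,"w8c.png",(255,65,395,165),5.5)
a=W([-.042,.086]);b=W([.016,.086]);
for dy in(.08,.086,.09): print(dy,[((proj(g,[*W([x,dy]),.088])-[255,65])*5.5).round() for x in(-.042,0,.014)])
```

```text
0.08 [array([202., 451.]), array([192., 168.]), array([189.,  69.])]
0.086 [array([164., 453.]), array([152., 170.]), array([148.,  71.])]
0.09 [array([138., 454.]), array([125., 171.]), array([121.,  72.])]
```

View pics/w8c.png

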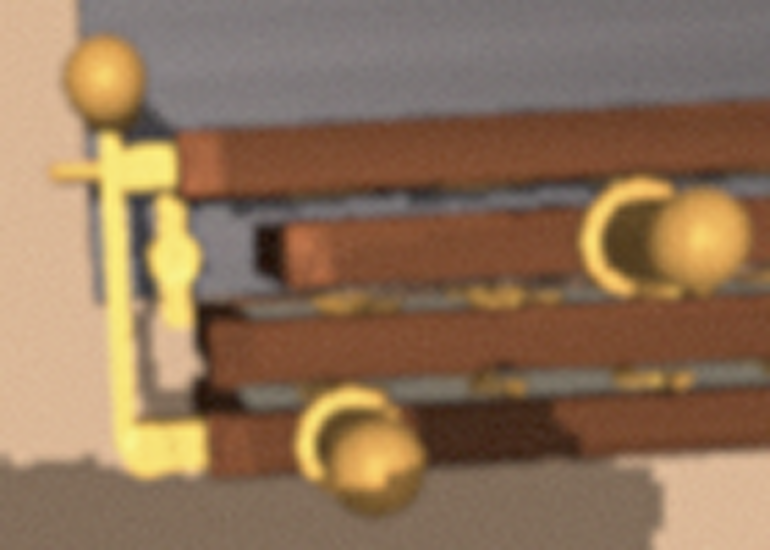

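The strap is parallel to the leaf ends to within about 0.01 rad, the staple tongue pokes through its slot, and all leaves lie parallel. I'll retreat and make a last check of the whole stall.

Call:
jog_arm(commands=[-20,40,-15,0,0,0,0.5,-10,45,-15,0,0,0,0.3,0,45,-15,0,0,0,0,0,45,-10,0,0,0,0,0,40,0,0,0,0,0,0,0,0,0,0,0,0,0,0,0,0,0,0,0])

```text
time: 35.75
position: [0.5164, -0.012, 0.2806]
tcp_rot: [-179.9, -0.4, -6.3]
ft_force: [-0.2, 0.5, 0.2]
opening: 0.978
```

Run:
```python
from h import *
g=grab_frame("scene"); save(g,"scene1.png",None,1.4); plan()
o=np.load("scene0.npy",allow_pickle=True).item()["frame"]
d=(cv2.absdiff(g["frame"],o).max(2)>40).astype('uint8'); d=cv2.morphologyEx(d,cv2.MORPH_OPEN,np.ones((4,4)))
n,l,s,c=cv2.connectedComponentsWithStats(d); print([(s[i,4].item(),(c[i]*1.4).round().tolist()) for i in range(1,n)])
```

```text
at [ 0.5164 -0.0116  0.2805] [-179.92   -0.38   -6.27] open 0.996 t 35.8 F [0.4 1.5 0.7]
[(18, [265.0, 1.0]), (176, [378.0, 46.0]), (135, [378.0, 57.0]), (3837, [377.0, 138.0]), (742, [313.0, 106.0]), (38, [275.0, 117.0]), (411, [326.0, 224.0]), (1547, [488.0, 250.0]), (7052, [128.0, 282.0]), (2297, [321.0, 296.0]), (440, [427.0, 279.0]), (42, [361.0, 280.0]), (477, [388.0, 292.0]), (758, [470.0, 299.0]), (565, [416.0, 340.0]), (1476, [231.0, 399.0])]
```

View pics/scene1.png

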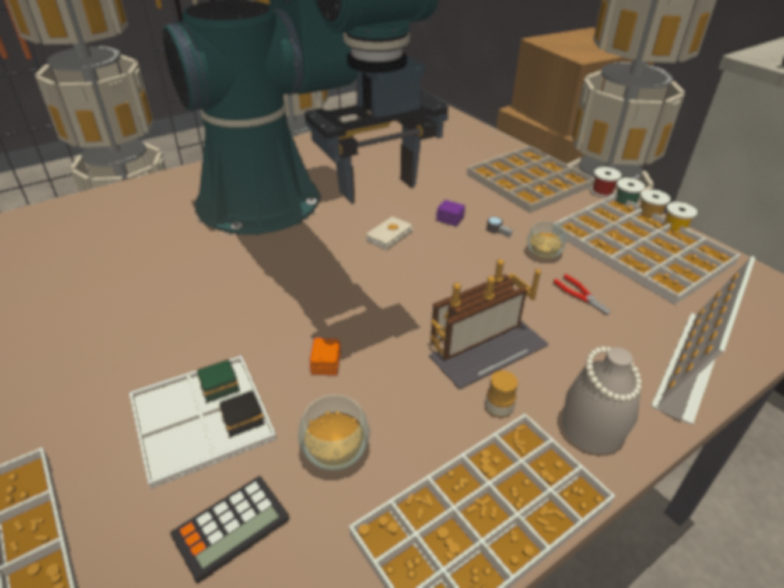

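The final scene view shows green (217,378) and black (241,412) seated in separate compartments, the screen folded with the hasp across, and the other items unmoved.

```bash
python3 -c "
from h import *
print(arm.sign_off())"
```

```text
the job is handed in; nothing more can be done
None
```

The display is packed and handed in at about 36 s of the 210 s allowed; the interface gave no verdict.

- **Boxes:** Only the green and black ring boxes were set out. I saw no navy or wine box. Both stand upright in separate tray compartments. The orange and purple look-alikes were left alone.
- **Screen:** I folded the end leaf onto the left leaf, then that pair onto the back leaf, then the right leaf over them. I moved each leaf by its knob until it reached its stop.
- **Hasp:** I swung it over last, until it stopped with 36 N against it.

**Last checks**
- The close wrist view showed the leaves parallel, the strap within about 0.01 rad of parallel to the leaf ends, and the staple through its slot.
- The final scene view showed both boxes seated and the rest of the stall where it was.

**Readings that disagreed**
- My hasp angle from the gripper position read 0.08 rad at the stop. I put this down to the strap sitting slightly off its hinge axis, because the picture showed it seated.
- One end-leaf angle read about 0.1 rad from a doubtful knob pixel. The gripper position and later pictures showed it folded flat.
- The wrist force was about 48 N sideways (58 N in all) when pressing the left pair onto its stop. That is under the 120 N wrist limit, and contact should have been through the fingers only.

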